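# Lay the tea tray

### The arm

A 6-joint arm with a two-finger parallel gripper is mounted at the origin on a cart in front of the work surface, level with it; the furniture and walls round the work are solid. World frame = base frame: x ahead of the robot, y to its left, z up, the work surface at z = 0. Lengths are in m, angles in degrees, forces in N, time in s.
With the tool pointing down it reaches from about 0.35 to 0.875 m from the base axis. Payload 4.2 kg.
Tool frame: the origin (TCP) lies at the centre of the arm's flange, where the gripper is bolted on; the fingertips stand 182 mm ahead of it and the grasp point (between the pads) lies 164 mm ahead of it (r.nose_length is the distance from the TCP to the fingertips, in m); z points along the fingers, y is the line along which they close (so a half turn about z gives the same grasp; the last joint's range is limited). The gripper opens to 87 mm and grips with 3 to 60 N. Pads are 19 mm wide; open, the fingers measure 117 mm over their backs; the gripper's body (75 mm by 190 mm) begins 51 mm behind the grasp point.
Start: joints at [-48.266, 22.042, 0.453, 0, -68.411, -14.817], TCP at [0.283, -0.557, 0.405] pointing down, gripper open.
Joint ranges: [-179.83, 179.83], [-69.29, 118.12], [-61.27, 80.66], [-181.25, 117.63], [-171.15, -9.14], [-177.46, 177.46]. Speed limits (degrees/s): [159.86, 159.86, 180, 180, 180, 180].

### API

Orientations are given as a 3x3 rotation matrix whose columns are the frame's x, y, z axes.
In Python, from station import r, vision gives the robot as it stands. The module is installed in compiled form; this text tells all that it offers.
- The arm moves only by the shell command python3 -m creep 'ROWS'. ROWS is JSON, a list of rows, each a list of 7 numbers: the opening, from -1 (shut) to 1 (fully open), then the shift along the tool's x, y, z in mm, then the turn, a rotation vector about the tool's x, y, z in degrees. A call has 1 to 8 rows; each row is the pose to reach, as a shift and turn from the pose commanded when the call began, along the tool's axes at that moment; what a row does not reach only later rows make up. A row lasts 1/12 s, in which the tool goes at most 41.7 mm and 7.16 degrees, less where a joint would pass 70% of its speed; a pose out of reach is approached as far as the arm can. A call with a gripper value outside its range is refused whole. The fingers move at their own pace and stop on an object; the grip force is fixed at half the most. Time passes only in rows, so rows that repeat a pose let the fingers close. It gives the time, the measured TCP pose, the force, the opening and the grip force at its end, in the units of the state.
- r.sense(): the state, without advancing time (a new reading comes with each control period).
- vision.capture(name): name is "scene" or "top"; returns (picture, depth): 480x640x3 uint8, red, green, blue; 480x640 float32, m along the optical axis (not along the pixel's ray), 0 where there is no reading.
- vision.camera_model(name): a dict with "vertical_fov" (degrees; the focal length in pixels is half the picture's height over the tangent of half this angle, whatever the lens; pixels are square), "cx", "cy" (the principal point, pixels), "extrinsics" (4x4, takes a point from camera to world coordinates). Camera axes: x right, y down, z forward; pixel columns grow to the right and rows downward; lengths in m; the calibration is good to about 2 mm. A picture is of the moment at which its call begins. camera_model takes no time and is no camera call.
- r.finish_job(): hands the job in; it is judged then, once.
Trained networks look in the newest picture that a camera, given by its name, has taken for a name from the list of things; names that differ only in an ending like _2 or _b are one class to them, and where a whole thing is asked for, a point or a joint stands for the part that bears it (a point fixed in the world has none). Each returns a list of dicts, best first, with "conf" (0 to 1); they miss things now and then, are a little off and sometimes report something else, mostly with a low value. They report only what shows in the picture. A call takes as long as a camera call.
- vision.find_in(camera, thing): "uv" ([column, row] in pixels, amid what is visible of it).
- vision.cut_out(camera, thing): "region" (480x640 bool, what is visible of it) and "uv" ([column, row] in pixels, amid what is visible of it).
The state is a dict: "time_s": time; "joints": joint angles; "joint_velocities": joint speeds; "effort": joint torques, N m; "tcp_pos": TCP position; "ee_rot": TCP orientation; "wrist_force": force on the tool from outside, world axes, zero at the start; "moment": the same for the moment, N m; "gripper_width": opening from 0.0 (shut) to 1.0 (fully open); "gripper_force": force on a finger pad.
Only numpy, scipy, OpenCV 4.12 (cv2) and the standard library are available. Lean on these libraries where they do the work, as an engineer would, in place of code of your own. Each camera call takes 0.05 s, during which the arm holds its last target. There are 200 camera calls.

### The job

Lay the tea tray: stand the honey jar in the deep square cup, set the kitchen timer in the round dish, put the lemon that lies on the bare worktop in the low oblong dish, and lay the teaspoon lengthways in the long spoon rest, each resting fully down on the bottom of its dish; keep the honey upright on the way. Leave the slim spice jar, the lemon on the chopping board and everything else where they are.

Things in the scene. Friction and masses are not known exactly. Their poses are not given: they have to be found in the camera images.
- honey: Jar of honey with a white screw lid, 58 x 62 mm, 99 mm tall, about 0.44 kg, upright on the bare worktop. Origin: centre of its underside, z up.
- timer: Round wind-up kitchen timer, red top on a white foot, 62 mm across, 40 mm tall, 0.11 kg, on the bare worktop; the dial does not turn here. Origin: centre of its underside, z up.
- lemon_mid (a point): The lemon that lies on the bare worktop (not the one on the chopping board): 78 mm long along its x axis, 55 mm across, 56 mm tall, 0.11 kg. This point is its middle, 28 mm above its underside. It holds its pose when set down level.
- teaspoon: Steel teaspoon lying flat on the worktop, 130 mm long along its x axis, 26 mm at its widest, 11 mm tall, 20 g. Origin: middle of its length, at its underside, z up. It can be pinched across its width at the middle with the fingertips down to the worktop.
- honey_cup: Deep square pale grey cup for the honey jar: 86 x 86 mm outside, 78 x 78 inside, 40 tall, floor 4 above its underside. Like the dishes it is fixed in a wooden tray, its underside 6 mm above the worktop. Origin: centre of its underside; y along the tray's long side, z up. Cup, round and oblong dish stand in a row along y, 94 mm apart, in any order; the spoon rest lies 82 mm towards -x of the row.
- timer_dish: Low round pale grey dish for the timer: 86 mm outside, 78 mm inside diameter, 14 mm tall, floor 4 mm above its underside, which is 6 mm above the worktop. Origin: centre of its underside; axes as for honey_cup.
- lemon_dish: Low oblong pale grey dish for the lemon: 72 mm (x) by 94 mm (y) outside, 66 by 88 mm inside, 16 mm tall, floor 3 mm above its underside, which is 6 mm above the worktop; the lemon lies in it lengthways along y. Origin: centre of its underside; axes as for honey_cup.
- spoon_rest: Long low pale grey dish for the teaspoon: 70 mm (x) by 172 mm (y) outside, 64 by 166 mm inside, 13 mm tall, floor 3 mm above its underside, which is 6 mm above the worktop; the spoon lies in it along y, either way round. Origin: centre of its underside; axes as for honey_cup. The tray (172 x 298 mm, rim 14 mm high) has brass handles up to 37 mm high at its short ends.
- spice_jar: Look-alike to be left alone: slim spice jar with a screw cap, 46 mm across, 106 mm tall, upright on the bare worktop. Origin: centre of its underside.
- board_lemon_mid (a point): Look-alike to be left alone: the second lemon (76 x 56 x 55 mm), lying on the wooden chopping board (22 mm thick) at the left front. This point is its middle.

How it is judged (in metres and radians):
At the end, for the whole second after the job is handed in: Honey jar upright in the square cup within 14 mm of its centre, timer level in the round dish within 12 mm, worktop lemon in the oblong dish within 22 mm, teaspoon flat in the spoon rest within 25 mm across, 22 mm along, 0.35 rad; all at rest; spice jar and board lemon within 30 mm of their start (horizontal distance between honey and honey_cup below 0.014 m and z of honey in the frame of honey_cup below 0.01 m and angle between each of honey, timer's own z axis and vertical below 0.12 rad and horizontal distance between timer and timer_dish below 0.012 m and z of timer in the frame of timer_dish below 0.01 m and horizontal distance between lemon_mid and lemon_dish below 0.022 m and z of lemon_mid in the frame of lemon_dish below 0.045 m and x of teaspoon in the frame of spoon_rest between -0.025 and 0.025 m and y of teaspoon in the frame of spoon_rest between -0.022 and 0.022 m and z of teaspoon in the frame of spoon_rest below 0.008 m and angle between the x axis of teaspoon and the y axis of spoon_rest, either way round below 0.35 rad and linear speed of each of honey, timer, teaspoon below 0.03 m/s and distance of each of spice_jar, board_lemon_mid from where it was at the start of the episode below 0.03 m); the robot touches nothing.
It fails at once if the honey jar was tipped over (angle between honey's own z axis and vertical above 0.7 rad).
It fails at once if the spice jar was moved (distance of spice_jar from where it was at the start of the episode above 0.03 m).
It fails at once if the lemon on the chopping board was moved (distance of board_lemon_mid from where it was at the start of the episode above 0.03 m).
It also fails if it takes over 104 s, if anything falls off the work surface, if the arm or the gripper's body presses on something with over 40 N, if the wrist force passes 120 N, or if a joint passes its speed limit or range.

## Working session

There is one attempt and no reset: what is moved stays moved. The work goes in short steps, Python scripts to look and compute and a shell command to move; the robot and the scene stay as the last step left them, time stands still between calls to the robot, and variables do not carry over. Pictures are saved under pics/ and viewed, at most 14 in all, crops included, and the job is handed in when it is done.

```bash
mkdir -p pics
cat > h.py <<'E'
import numpy as np, cv2
from station import r, vision
def cloud(cam, depth):
    m=vision.camera_model(cam); f=240/np.tan(np.radians(m["vertical_fov"]/2))
    v,u=np.mgrid[:480,:640]
    P=np.stack([(u-m["cx"])/f*depth,(v-m["cy"])/f*depth,depth],-1)
    T=np.array(m["extrinsics"]); W=P@T[:3,:3].T+T[:3,3]
    W[depth<=0]=np.nan
    return W
def save(name,pic): cv2.imwrite(f"pics/{name}.png",pic[...,::-1])
E
python3 - <<'E'
from h import *
for c in("scene","top"):
    p,d=vision.capture(c); save(c+"0",p); W=cloud(c,d); np.save(c+"0.npy",W)
    m=vision.camera_model(c); print(c,m["vertical_fov"],np.round(m["extrinsics"],3).tolist())
    for t in "honey timer lemon_mid teaspoon honey_cup timer_dish lemon_dish spoon_rest spice_jar board_lemon_mid".split():
        for o in vision.find_in(c,t)[:3]:
            u,v=map(int,np.round(o["uv"])); print(t,round(o["conf"],2),(u,v),np.round(W[v,u],3))
s=r.sense(); print(s["time_s"],np.round(s["ee_rot"],3).tolist(),s["gripper_width"])
E
```

```text
scene 46.40486273723233 [[-0.668, -0.542, 0.511, -0.192], [-0.744, 0.476, -0.469, 0.616], [0.011, -0.693, -0.721, 1.005], [0.0, 0.0, 0.0, 1.0]]
honey 0.63 (251, 243) [0.579 0.116 0.012]
timer 0.88 (217, 318) [0.434 0.312 0.044]
lemon_mid 0.56 (380, 167) [ 0.546 -0.294  0.044]
teaspoon 0.54 (407, 237) [ 0.35  -0.189  0.002]
honey_cup 0.74 (309, 204) [ 0.59  -0.08   0.011]
honey_cup 0.72 (381, 164) [ 0.546 -0.296  0.054]
timer_dish 0.64 (280, 225) [0.582 0.024 0.01 ]
lemon_dish 0.82 (250, 245) [0.576 0.121 0.011]
spoon_rest 0.66 (297, 245) [0.502 0.037 0.011]
spice_jar 0.59 (414, 171) [ 0.445 -0.306  0.088]
board_lemon_mid 0.88 (274, 332) [0.316 0.255 0.069]
top 52.2238283425701 [[0.01, -0.997, 0.079, 0.4], [-1.0, -0.008, 0.023, -0.008], [-0.022, -0.08, -0.997, 1.109], [0.0, 0.0, 0.0, 1.0]]
honey 0.56 (175, 207) [0.549 0.311 0.098]
timer 0.61 (186, 255) [0.451 0.3   0.043]
lemon_mid 0.88 (469, 209) [ 0.555 -0.314  0.056]
teaspoon 0.51 (414, 304) [ 0.348 -0.204  0.004]
honey_cup 0.9 (355, 199) [ 0.583 -0.071  0.011]
timer_dish 0.7 (310, 198) [0.585 0.031 0.006]
lemon_dish 0.92 (268, 201) [0.577 0.126 0.008]
lemon_dish 0.36 (308, 238) [0.494 0.034 0.006]
spoon_rest 0.81 (308, 236) [0.498 0.034 0.009]
spoon_rest 0.31 (201, 309) [0.336 0.255 0.076]
spice_jar 0.92 (477, 257) [ 0.449 -0.313  0.11 ]
board_lemon_mid 0.64 (201, 308) [0.339 0.255 0.079]
1.1 [[-0.892, -0.453, -0.0], [-0.453, 0.892, 0.0], [0.0, 0.0, -1.0]] 0.9995023338318993
```

View pics/top0.png

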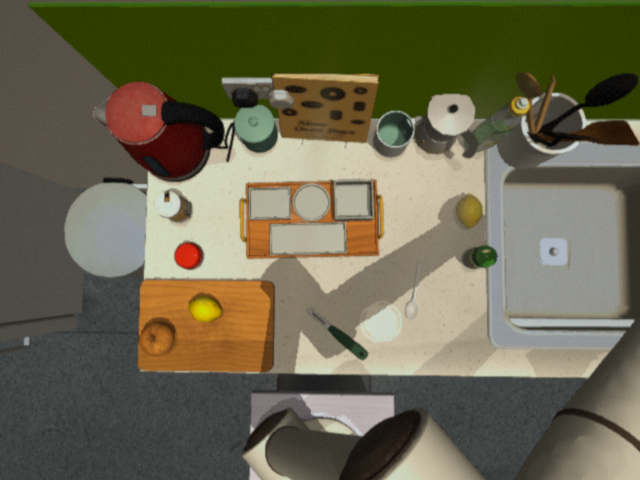

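View pics/scene0.png

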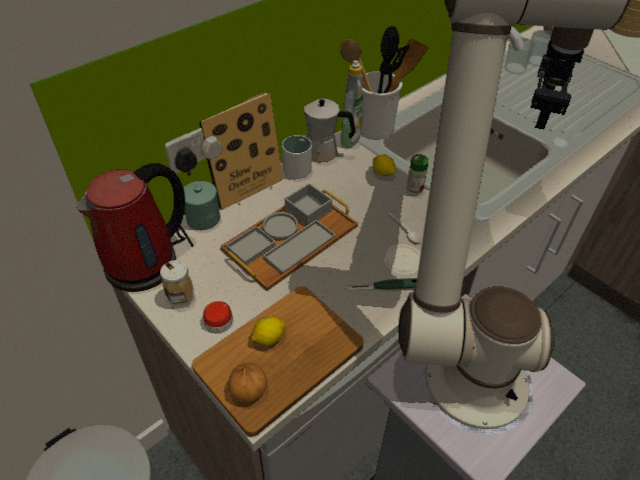

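The top view shows everything: honey (172,206), timer (188,256), worktop lemon (470,211), spice jar (483,257), spoon (413,295). In the tray, the oblong dish is at (268,203), the round dish at (311,202), the cup at (353,200) and the spoon rest at (308,238). Next I measure each one precisely.

```bash
cat > meas.py <<'E'
from h import *
def rect(pts):
    (c,wh,a)=cv2.minAreaRect(np.float32(pts[:,:2]*1000)); 
    b=cv2.boxPoints((c,wh,a)); e=max([b[1]-b[0],b[2]-b[1]],key=np.linalg.norm)
    return np.round(c,1),np.round(sorted(wh),1),round(float(np.degrees(np.arctan2(e[1],e[0]))%180),1)
def blob(W,cx,cy,rad,z0,z1):
    P=W.reshape(-1,3); P=P[np.isfinite(P[:,0])]
    return P[(np.hypot(P[:,0]-cx,P[:,1]-cy)<rad)&(P[:,2]>z0)&(P[:,2]<z1)]
E
python3 - <<'E'
from meas import *
for c in("top","scene"):
    W=np.load(c+"0.npy"); print(c)
    for n,a in dict(honeylid=(.549,.311,.05,.085,.12),honey=(.549,.311,.055,.02,.12),timer=(.451,.3,.05,.025,.06),timerall=(.451,.3,.05,.008,.06),lemon=(.555,-.314,.055,.012,.08),spice=(.449,-.313,.04,.09,.13),boardl=(.339,.255,.055,.035,.11),kett=(.65,.33,.12,.02,.3)).items():
        b=blob(W,*a)
        if len(b)>5: print(n,len(b),rect(b),np.round(b.mean(0),3),"zmax",np.round(np.percentile(b[:,2],98),3), "min",np.round(b.min(0),3))
    b=blob(W,.35,-.2,.03,-.01,.01);print("table z near spoon",np.median(b[:,2]))
    p=cv2.imread(f"pics/{c}0.png")
    for t in("teaspoon","honey_cup","timer_dish","lemon_dish","spoon_rest"):
        for o in vision.cut_out(c,t)[:2]:
            q=W[o["region"]]; q=q[np.isfinite(q[:,0])]; print(t,round(o["conf"],2),len(q),rect(q),np.round(np.median(q,0),4))
            p[o["region"]]=p[o["region"]]//2+np.array([120,0,120],np.uint8)
    cv2.imwrite(f"pics/seg_{c}.png",p)
    cr=p[140:360,130:520] if c=="top" else p[130:360,120:480]
    cv2.imwrite(f"pics/segc_{c}.png",cv2.resize(cr,None,fx=2,fy=2))
E
```

```text
top
honeylid 592 (array([555.8, 327.4]), array([54.4, 56. ]), 91.1) [0.556 0.326 0.098] zmax 0.102 min [0.529 0.299 0.088]
honey 839 (array([554.7, 327.2]), array([56.1, 56.8]), 1.6) [0.553 0.321 0.085] zmax 0.102 min [0.526 0.299 0.02 ]
timer 578 (array([451.7, 300.2]), array([57.1, 58.3]), 31.8) [0.452 0.299 0.038] zmax 0.043 min [0.423 0.271 0.025]
timerall 648 (array([451.8, 299.3]), array([58.7, 59.1]), 30.5) [0.451 0.296 0.035] zmax 0.043 min [0.421 0.27  0.008]
lemon 673 (array([ 556.3, -321.1]), array([59.9, 62.7]), 141.0) [ 0.554 -0.317  0.044] zmax 0.056 min [ 0.519 -0.347  0.016]
spice 417 (array([ 451.9, -330.7]), array([42.7, 45.5]), 9.5) [ 0.452 -0.33   0.104] zmax 0.109 min [ 0.43  -0.353  0.09 ]
boardl 665 (array([336.2, 253.6]), array([58.2, 60.2]), 34.2) [0.337 0.251 0.067] zmax 0.078 min [0.309 0.218 0.046]
kett 8213 (array([662.1, 306. ]), array([185.5, 227.4]), 25.4) [0.672 0.319 0.185] zmax 0.25 min [0.53  0.217 0.02 ]
table z near spoon 0.00046753412538391714
honey_cup 0.63 1537 (array([578.2, -65.6]), array([85.9, 86.8]), 1.9) [ 0.5806 -0.0667  0.0105]
timer_d
[... 1265 characters left out ...]
217.6]), 149.2) [0.655 0.346 0.158] zmax 0.252 min [0.53  0.216 0.02 ]
table z near spoon 0.00310603084291472
teaspoon 0.71 171 (array([ 381.5, -208.9]), array([ 26.3, 133.1]), 165.9) [ 0.3493 -0.2045  0.0067]
honey_cup 0.67 1244 (array([597.5, -63.3]), array([ 90.9, 130.6]), 2.4) [ 0.5843 -0.0692  0.0269]
timer_dish 0.88 811 (array([581.4,  24.5]), array([ 88.8, 103.2]), 151.4) [0.5791 0.0276 0.0135]
lemon_dish 0.65 1059 (array([576.4, 128.4]), array([ 85.3, 106. ]), 92.5) [0.5756 0.1221 0.0123]
spoon_rest 0.96 1752 (array([499. ,  29.9]), array([ 86.9, 190.1]), 91.1) [0.4974 0.039  0.0119]
spoon_rest 0.17 374 (array([ 570.2, -328.8]), array([ 57. , 102.2]), 140.2) [ 0.5478 -0.3087  0.0447]
```

View pics/segc_top.png

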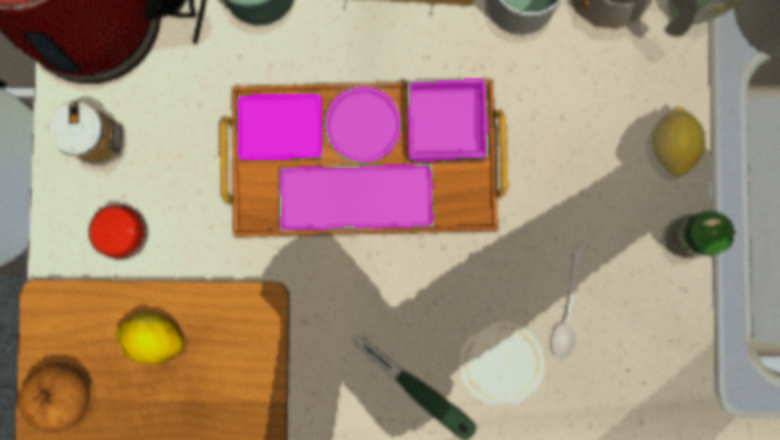

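The segmentation matches the tray dishes: oblong on the left, round in the middle, cup on the right, spoon rest in front. Lemon and spoon directions, the honey's shape and the kettle clearance come next.

Run:
```python
from meas import *
for c in("top","scene"):
    W=np.load(c+"0.npy"); im=cv2.imread(f"pics/{c}0.png"); hsv=cv2.cvtColor(im,cv2.COLOR_BGR2HSV)
    d=np.hypot(W[...,0]-.556,W[...,1]+.318)
    m=(d<.065)&(hsv[...,1]>120)&(hsv[...,0]>15)&(hsv[...,0]<40)
    q=W[m]; q=q[np.isfinite(q[:,0])]; print(c,"lemon",len(q),rect(q),np.round(q.mean(0),3)); print(" eig",np.linalg.eigh(np.cov((q[:,:2]*1000).T)))
    d=(abs(W[...,0]-.375)<.09)&(abs(W[...,1]+.205)<.05)
    # spoon: height above table
    tz=np.nanmedian(W[d][:,2]); s=d&(W[...,2]>tz+.0025)&(W[...,2]<tz+.02); 
    n,l,st,ce=cv2.connectedComponentsWithStats(s.astype(np.uint8))
    for i in range(1,n):
        if st[i,4]>12: 
            q=W[l==i]; print("spoon?",st[i],rect(q),np.round(np.median(q[:,2])-tz,4))
    P=W.reshape(-1,3);P=P[np.isfinite(P[:,0])]
    k=P[(P[:,2]>.10)&(P[:,0]>.5)&(P[:,0]<.75)&(P[:,1]>.1)&(np.hypot(P[:,0]-.556,P[:,1]-.328)>.04)]
    k=k[np.argsort(np.hypot(k[:,0]-.556,k[:,1]-.328))]; print("near honey >0.1:",np.round(k[:200:50],3).tolist())
    k=P[(P[:,2]<.09)&(P[:,2]>.02)&(P[:,0]>.5)&(P[:,0]<.75)&(P[:,1]>.1)&(np.hypot(P[:,0]-.556,P[:,1]-.328)>.04)]
    k=k[np.argsort(np.hypot(k[:,0]-.556,k[:,1]-.328))]; print("near honey low:",np.round(k[:200:50],3).tolist())
a=cv2.resize(cv2.imread("pics/scene0.png")[240:330,130:250],None,fx=3.3,fy=4.4,interpolation=cv2.INTER_CUBIC)
b=cv2.resize(cv2.imread("pics/top0.png")[240:340,370:490],None,fx=3.3,fy=3.96,interpolation=cv2.INTER_CUBIC)
cv2.imwrite("pics/crop1.png",np.hstack([a[:396],b[:396]]))
```

```text
top lemon 575 (array([ 553.7, -321. ]), array([55.7, 58.4]), 43.8) [ 0.553 -0.318  0.046]
 eig EighResult(eigenvalues=array([145.11325127, 291.54859025]), eigenvectors=array([[ 0.05718353, -0.99836368],
       [-0.99836368, -0.05718353]]))
spoon? [404 265  19  57 282] (array([ 372.5, -207.3]), array([ 29.3, 127.3]), 162.8) 0.0058
near honey >0.1: [[0.626, 0.338, 0.107], [0.63, 0.327, 0.107], [0.63, 0.345, 0.123], [0.634, 0.335, 0.153]]
near honey low: [[0.624, 0.34, 0.066], [0.627, 0.325, 0.073], [0.629, 0.319, 0.042], [0.632, 0.312, 0.087]]
scene lemon 380 (array([ 545.7, -319.6]), array([53.4, 70.1]), 57.0) [ 0.548 -0.31   0.041]
 eig EighResult(eigenvalues=array([125.54477263, 253.45564387]), eigenvectors=array([[ 0.47678629, -0.87901924],
       [-0.87901924, -0.47678629]]))
spoon? [388 211  33  32 153] (array([ 378.5, -208.5]), array([ 27. , 126.9]), 165.9) 0.006
near honey >0.1: [[0.624, 0.335, 0.111], [0.63, 0.33, 0.106], [0.63, 0.344, 0.117], [0.633, 0.33, 0.15]]
near honey low: [[0.622, 0.338, 0.08], [0.623, 0.351, 0.051], [0.628, 0.328, 0.063], [0.624, 0.354, 0.076]]
```

View pics/crop1.png

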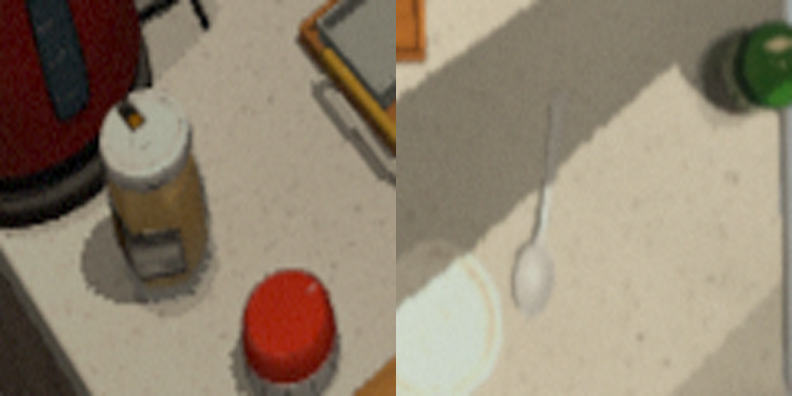

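The picture shows a roundish jar with its label facing front-right, the kettle 70 mm behind it, and the spoon running nearly along x (handle end around top px (420,265), bowl end (411,319)). I grasp the lemon first.

```bash
cat > go.py <<'E'
# go.py x y z(TCP, mm) yaw(deg of closing axis): shift in tool axes and turn from the present pose
import sys; from h import *
x,y,z,yaw=map(float,sys.argv[1:5]); s=r.sense(); R=np.array(s["ee_rot"]); p=np.array(s["tcp_pos"])*1000
cur=np.degrees(np.arctan2(R[1,1],R[0,1])); d=(yaw-cur+180)%360-180
print("t",round(s["time_s"],2),"tcp",p.round(1),"yaw",cur.round(1),"j6",round(s["joints"][5],1),"tilt",np.degrees(np.arccos(-R[2,2])).round(2),"F",np.round(s["wrist_force"],1),"w",round(s["gripper_width"]*87,1),"gf",round(s["gripper_force"],1))
print("SHIFT",(R.T@(np.array([x,y,z])-p)).round(1),"TURNz",round(-d,1))
E
python3 go.py 555 -321 320 93
python3 - <<'E'
from meas import *
W=np.load("top0.npy")
for u,v in((420,266),(415,292),(416,292),(411,318)): print(u,v,np.round(W[v,u]*1000,1))
E
```

```text
t 1.6 tcp [ 282.9 -557.3  404.8] yaw 116.9 j6 -14.8 tilt 0.0 F [ 0.6 -0.1 -1.1] w 87.0 gf 0.0
SHIFT [-349.5   87.5   84.8] TURNz 23.9
420 266 [ 433.  -217.8    3.3]
415 292 [ 374.9 -205.    10.6]
416 292 [ 374.8 -208.1    5.5]
411 318 [ 317.2 -196.6    5.7]
```

```bash
python3 -m creep '[[1,-349,87,85,0,0,24],[1,-349,87,85,0,0,24],[1,-349,87,85,0,0,24],[1,-349,87,85,0,0,24],[1,-349,87,85,0,0,24],[1,-349,87,85,0,0,24],[1,-349,87,85,0,0,24],[1,-349,87,85,0,0,24]]'; python3 go.py 555 -321 320 93
```

```text
time_s: 2.27
tcp_pos: [0.5249, -0.3472, 0.3294]
ee_rot: [[-0.999, -0.051, 0.0], [-0.051, 0.999, -0.0], [-0.0, -0.0, -1.0]]
wrist_force: [-0.2, -0.4, 1.0]
gripper_width: 1.0
gripper_force: 0.0
t 2.27 tcp [ 524.9 -347.2  329.4] yaw 92.9 j6 -68.3 tilt 0.03 F [-0.2 -0.4  1. ] w 87.0 gf 0.0
SHIFT [-31.4  24.6   9.4] TURNz -0.1
```

```bash
python3 -m creep '[[1,-31,25,9,0,0,0],[1,-31,25,40,0,0,0],[1,-31,25,80,0,0,0],[1,-31,25,110,0,0,0],[1,-31,25,131,0,0,0],[1,-31,25,131,0,0,0]]'; python3 go.py 555 -321 198 93
python3 - <<'E'
from h import *
p,d=vision.capture("scene"); a=p[60:240,300:480]
q,d=vision.capture("top"); b=q[130:310,400:580]
save("lemon1",cv2.resize(np.hstack([a,b]),None,fx=2.2,fy=2.2))
E
```

```text
time_s: 2.77
tcp_pos: [0.5516, -0.3213, 0.193]
ee_rot: [[-0.999, -0.05, -0.01], [-0.05, 0.999, 0.004], [0.01, 0.004, -1.0]]
wrist_force: [-1.1, 0.3, 0.4]
gripper_width: 1.0
gripper_force: 0.0
t 2.77 tcp [ 551.6 -321.3  193. ] yaw 92.9 j6 -71.3 tilt 0.62 F [-1.1  0.3  0.4] w 87.0 gf 0.0
SHIFT [-3.4  0.2 -5. ] TURNz -0.1
```

View pics/lemon1.png

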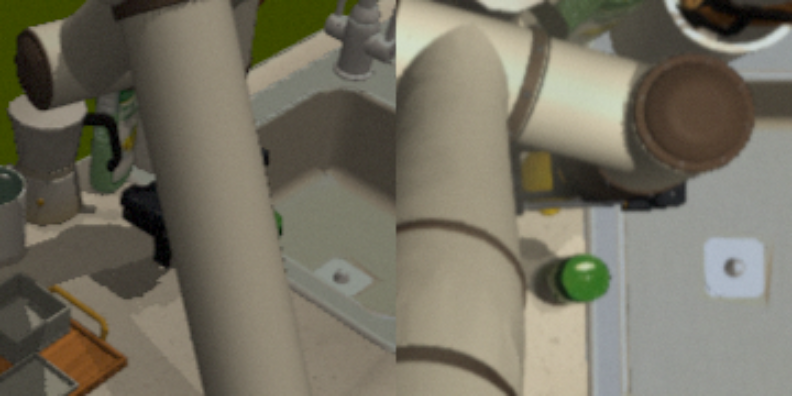

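The lemon shows between the fingers (crop px (540,175)) and the spice jar is clear. Closing the gripper.

```bash
python3 -m creep '[[1,0,0,0,0,0,0],[1,0,0,0,0,0,0],[-1,0,0,0,0,0,0],[-1,0,0,0,0,0,0],[-1,0,0,0,0,0,0],[-1,0,0,0,0,0,0],[-1,0,0,0,0,0,0],[-1,0,0,0,0,0,0]]' | head -2;python3 -m creep '[[-1,0,0,0,0,0,0],[-1,0,0,0,0,0,0],[-1,0,0,0,0,0,0],[-1,0,0,0,0,0,0]]'; python3 go.py 572 122 330 181.8
```

```text
time_s: 3.53
tcp_pos: [0.5533, -0.3222, 0.1986]
time_s: 3.87
tcp_pos: [0.5533, -0.3222, 0.1986]
ee_rot: [[-0.999, -0.051, 0.0], [-0.051, 0.999, -0.0], [-0.0, -0.0, -1.0]]
wrist_force: [0.3, -0.6, 1.5]
gripper_width: 0.601
gripper_force: 29.6
t 3.87 tcp [ 553.3 -322.2  198.6] yaw 92.9 j6 -71.3 tilt 0.0 F [ 0.3 -0.6  1.5] w 52.3 gf 29.6
SHIFT [ -41.3  442.7 -131.4] TURNz -88.9
```

```bash
python3 -m creep '[[-1,0,0,-30,0,0,0],[-1,0,0,-70,0,0,0],[-1,0,0,-105,0,0,0],[-1,-5,20,-131,0,0,-5],[-1,-9,60,-131,0,0,-12],[-1,-13,100,-131,0,0,-19],[-1,-17,140,-131,0,0,-26],[-1,-20,180,-131,0,0,-33]]' | tail -3; python3 go.py 572 122 330 181.8
```

```text
wrist_force: [-0.0, 0.7, -1.8]
gripper_width: 0.603
gripper_force: 29.6
t 4.53 tcp [ 563.6 -139.8  329.2] yaw 126.2 j6 -55.8 tilt 0.04 F [-0.   0.7 -1.8] w 52.5 gf 29.6
SHIFT [-161.5  206.3   -0.7] TURNz -55.6
```

```bash
python3 -m creep '[[-1,-23,29,0,0,0,-7],[-1,-46,58,0,0,0,-14],[-1,-69,88,0,0,0,-21],[-1,-92,117,0,0,0,-28],[-1,-115,147,0,0,0,-35],[-1,-138,176,0,0,0,-42],[-1,-155,198,0,0,0,-49],[-1,-161,206,0,0,0,-55.6]]' | tail -3;python3 -m creep '[[-1,0,0,0,0,0,0],[-1,0,0,0,0,0,0],[-1,0,0,0,0,0,0]]' | head -1; python3 go.py 572 122 207 181.8
python3 - <<'E'
from h import *
p,d=vision.capture("scene"); a=p[120:300,170:350]
save("lemon2",cv2.resize(a,None,fx=2.5,fy=2.5))
E
```

```text
wrist_force: [-0.5, 0.1, -1.6]
gripper_width: 0.601
gripper_force: 29.6
time_s: 5.45
t 5.45 tcp [573.4 119.2 329. ] yaw -178.6 j6 -26.2 tilt 0.08 F [ 0.3 -0.1 -1.4] w 52.2 gf 29.6
SHIFT [ -2.9   1.2 122. ] TURNz -0.4
```

View pics/lemon2.png

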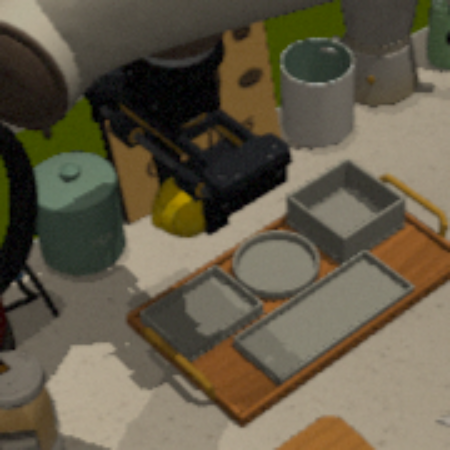

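The lemon is held level, its long axis along y over the oblong dish. I check how close the canister and leaning board are to the gripper body before lowering.

Run:
```python
from h import *
for c in("top","scene"):
    P=np.load(c+"0.npy").reshape(-1,3);P=P[np.isfinite(P[:,0])]
    for lo,hi in((.07,.17),(-.02,.07),(-.12,-.02)):
        q=P[(P[:,2]>.07)&(P[:,2]<.3)&(P[:,1]>lo)&(P[:,1]<hi)&(P[:,0]>.5)]; print(c,lo,hi,np.round(np.percentile(q[:,0],[0,1,5]),3))
```

```text
top 0.07 0.17 [0.691 0.693 0.705]
top -0.02 0.07 [0.729 0.733 0.736]
top -0.12 -0.02 [0.696 0.719 0.731]
scene 0.07 0.17 [0.689 0.693 0.705]
scene -0.02 0.07 [0.727 0.734 0.736]
scene -0.12 -0.02 [0.69  0.705 0.73 ]
```

```bash
python3 -m creep '[[-1,-3,1,30,0,0,0],[-1,-3,1,60,0,0,0],[-1,-3,1,90,0,0,0],[-1,-3,1,110,0,0,0],[-1,-3,1,119,0,0,0],[-1,-3,1,120,0,0,0],[-1,-3,1,120,0,0,0],[-1,-3,1,120,0,0,0]]' | tail -3; python3 go.py 572 122 207.6 181.8
```

```text
wrist_force: [-0.1, -0.1, -1.1]
gripper_width: 0.599
gripper_force: 29.7
t 6.17 tcp [573.2 122.6 210.7] yaw -178.5 j6 -26.4 tilt 0.15 F [-0.1 -0.1 -1.1] w 52.1 gf 29.7
SHIFT [0.6 1.2 3.1] TURNz -0.3
```

```bash
python3 -m creep '[[-1,0,0,2,0,0,0],[-1,0,0,3,0,0,0],[-1,0,0,3,0,0,0],[1,0,0,3,0,0,0],[1,0,0,3,0,0,0],[1,0,0,3,0,0,0],[1,0,0,3,0,0,0],[1,0,0,3,0,0,0]]'|tail -3; python3 -m creep '[[1,0,0,-20,0,0,0],[1,0,0,-50,0,0,0],[1,0,0,-80,0,0,0],[1,0,0,-100,0,0,0]]'|tail -3; python3 go.py 451 301 330 91
```

```text
wrist_force: [1.2, 0.2, 0.4]
gripper_width: 0.892
gripper_force: 0.0
wrist_force: [0.9, 1.0, 0.9]
gripper_width: 0.998
gripper_force: 0.0
t 7.17 tcp [573.  123.  309.4] yaw -178.4 j6 -26.4 tilt 0.19 F [0.9 1.  0.9] w 86.8 gf 0.0
SHIFT [-181.3  117.1  -20.9] TURNz 90.6
```

```bash
python3 -m creep '[[1,-14,9,-10,0,0,-7],[1,-28,18,-20,0,0,-14],[1,-42,27,-20,0,0,-21],[1,-56,36,-20,0,0,-28],[1,-70,45,-20,0,0,-35],[1,-84,54,-20,0,0,-42],[1,-98,63,-20,0,0,-49],[1,-112,72,-20,0,0,-56]]'|head -1; python3 go.py 451 301 330 271
python3 - <<'E'
from meas import *
p,d=vision.capture("top"); W=cloud("top",d); save("t1",p)
for n,a in dict(lemonindish=(.573,.122,.055,.03,.08),timer=(.451,.3,.05,.028,.06)).items():
    b=blob(W,*a); print(n,len(b),rect(b),np.percentile(b[:,2],98))
E
```

```text
time_s: 7.83
t 7.83 tcp [497.  233.4 326.6] yaw -122.1 j6 15.8 tilt 0.0 F [ 0.3 -0.1  0. ] w 87.0 gf 0.0
SHIFT [-74.9 -32.7  -3.4] TURNz -33.1
lemonindish 639 (array([571.2, 126.6]), array([59.2, 62.7]), 130.9) 0.06522484620451717
timer 527 (array([449.4, 301.9]), array([51.4, 58.2]), 56.7) 0.04303474297659624
```

```bash
python3 -m creep '[[1,-15,-7,0,0,0,-7],[1,-30,-14,0,0,0,-14],[1,-45,-20,0,0,0,-21],[1,-60,-26,0,0,0,-28],[1,-75,-33,0,0,0,-33],[1,-75,-33,0,0,0,-33],[1,-75,-33,30,0,0,-33],[1,-75,-33,60,0,0,-33]]'|head -1; python3 go.py 451 301 194.5 271
```

```text
time_s: 8.55
t 8.55 tcp [452.6 301.4 267.8] yaw -89.6 j6 39.6 tilt 0.34 F [ 0.4  0.4 -0.5] w 86.8 gf 0.0
SHIFT [-1.9  0.7 73.3] TURNz -0.6
```

Run:
```python
from h import *
p,d=vision.capture("scene"); a=p[200:380,130:310]
save("timer1",cv2.resize(a,None,fx=2.5,fy=2.5))
```

```text
(no output)
```

View pics/timer1.png

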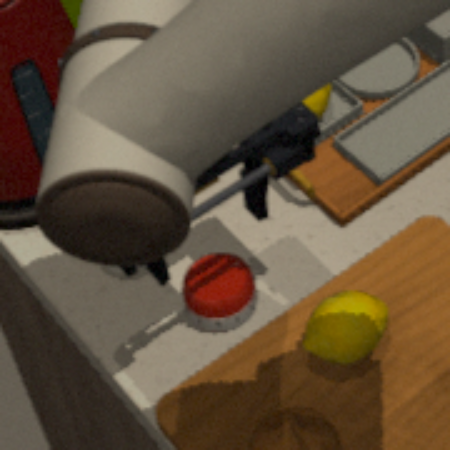

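The fingers straddle the timer (crop px (220,285)) with room on both sides. Descend and close.

```bash
python3 -m creep '[[1,-1,0,25,0,0,0],[1,-1,0,50,0,0,0],[1,-1,0,68,0,0,0],[1,-1,0,72,0,0,0],[1,-1,0,72,0,0,0],[1,-1,0,72,0,0,0]]' | sed -n 2p; python3 -m creep '[[-1,0,0,0,0,0,0],[-1,0,0,0,0,0,0],[-1,0,0,0,0,0,0],[-1,0,0,0,0,0,0],[-1,0,0,0,0,0,0],[-1,0,0,0,0,0,0],[-1,0,0,0,0,0,0],[-1,0,0,0,0,0,0]]' | tail -3;  python3 go.py 451 301 330 181.8
```

```text
tcp_pos: [0.4517, 0.3012, 0.1955]
wrist_force: [-1.8, -1.1, 4.7]
gripper_width: 0.698
gripper_force: 30.0
t 9.77 tcp [451.1 301.1 195. ] yaw -89.5 j6 39.7 tilt 0.04 F [-1.8 -1.1  4.7] w 60.7 gf 30.0
SHIFT [-1.00e-01  1.00e-01 -1.35e+02] TURNz 88.7
```

```bash
python3 -m creep '[[-1,0,0,-20,0,0,0],[-1,0,0,-55,0,0,0],[-1,0,0,-90,0,0,0],[-1,0,0,-115,0,0,7],[-1,12,25,-120,0,0,14],[-1,25,55,-120,0,0,21],[-1,38,85,-120,0,0,28],[-1,51,115,-120,0,0,35]]' | tail -3; python3 go.py 576 28 330 181.8
```

```text
wrist_force: [-0.2, 0.8, -1.5]
gripper_width: 0.705
gripper_force: 30.0
t 10.43 tcp [503.1 185.3 314.2] yaw -124.8 j6 17.7 tilt 0.04 F [-0.2  0.8 -1.5] w 61.4 gf 30.0
SHIFT [149.6  87.5 -15.8] TURNz 53.4
```

```bash
python3 -m creep '[[-1,20,12,0,0,0,7],[-1,40,24,0,0,0,14],[-1,60,36,0,0,0,21],[-1,80,48,0,0,0,28],[-1,100,60,0,0,0,35],[-1,120,71,0,0,0,42],[-1,140,82,0,0,0,49],[-1,149.6,87.5,0,0,0,53.4]]' | tail -1; python3 -m creep '[[-1,0,0,0,0,0,0],[-1,0,0,0,0,0,0],[-1,0,0,0,0,0,0]]' | tail -1; python3 go.py 575.5 28.2 205 181.8
python3 - <<'E'
from meas import *
for c in("top","scene"):
    p,d=vision.capture(c); W=cloud(c,d); save("tm_"+c,p); hsv=cv2.cvtColor(p,cv2.COLOR_RGB2HSV)
    m=((hsv[...,0]<8)|(hsv[...,0]>172))&(hsv[...,1]>150)&(np.hypot(W[...,0]-.576,W[...,1]-.028)<.07)&(W[...,2]>.1)
    q=W[m]; print(c,len(q)); 
    if len(q)>20: print(rect(q),np.percentile(q[:,2],[2,50,98]))
    for n,a in dict(dishrim=(.5755,.028,.05,.015,.026)).items():
        b=blob(W,*a); print(n,len(b),rect(b) if len(b)>5 else 0)
W=np.load("scene0.npy")
b=blob(W,.5755,.028,.055,.018,.03); print("scene0 rim",len(b),rect(b)); 
b=blob(np.load("top0.npy"),.5755,.028,.048,.014,.03); print("top0 rim",len(b),rect(b))
E
```

```text
gripper_force: 30.0
gripper_force: 30.0
t 11.35 tcp [576.5  29.9 314. ] yaw -177.8 j6 -16.8 tilt 0.07 F [ 0.  -0.5 -0.5] w 60.7 gf 30.0
SHIFT [  1.7   0.9 109. ] TURNz 0.4
top 107
(array([551.7,  32.3]), array([27. , 37.7]), 92.9) [0.15141117 0.15707212 0.30483411]
dishrim 39 (array([587.3,  30.1]), array([41.3, 91.2]), 81.7)
scene 295
(array([569.2,  38.4]), array([59.7, 97.6]), 1.1) [0.14385972 0.15917387 0.3107762 ]
dishrim 311 (array([578. ,  28.7]), array([89.7, 94.5]), 142.2)
scene0 rim 276 (array([573.1,  28.5]), array([ 98. , 105.4]), 91.2)
top0 rim 261 (array([576.3,  27.5]), array([85.9, 87. ]), 135.6)
```

```bash
python3 -m creep '[[-1,2,0,30,0,0,0],[-1,2,0,60,0,0,0],[-1,2,0,85,0,0,0],[-1,2,0,100,0,0,0],[-1,2,0,106,0,0,0],[-1,2,0,108,0,0,0],[-1,2,0,108,0,0,0],[-1,2,0,108,0,0,0]]' | tail -3; python3 go.py 576 28 205 181.8
```

```text
wrist_force: [-0.1, -0.6, -0.7]
gripper_width: 0.699
gripper_force: 30.0
t 12.12 tcp [577.5  28.1 207.8] yaw -177.8 j6 -16.7 tilt 0.15 F [-0.1 -0.6 -0.7] w 60.8 gf 30.0
SHIFT [0.1 1.5 2.8] TURNz 0.4
```

```bash
python3 -m creep '[[-1,0,1,2,0,0,0],[-1,0,1,3,0,0,0],[-1,0,1,3,0,0,0],[1,0,1,3,0,0,0],[1,0,1,3,0,0,0],[1,0,1,3,0,0,0],[1,0,1,3,0,0,0],[1,0,1,3,0,0,0]]'|tail -3; python3 -m creep '[[1,0,1,-20,0,0,0],[1,0,1,-50,0,0,0],[1,0,1,-85,0,0,0],[1,0,1,-120,0,0,0]]'|tail -3; python3 go.py 555.5 328 340 271
```

```text
wrist_force: [-0.5, -1.0, -0.2]
gripper_width: 0.964
gripper_force: 0.0
wrist_force: [0.1, 0.7, -0.1]
gripper_width: 1.001
gripper_force: 0.0
t 13.12 tcp [574.7  27.4 324.1] yaw -177.9 j6 -16.7 tilt 0.12 F [ 0.1  0.7 -0.1] w 87.1 gf 0.0
SHIFT [-301.1    8.1  -16. ] TURNz -88.9
```

```bash
python3 -m creep '[[1,0,0,-40,0,0,-7],[1,-40,1,-66,0,0,-14],[1,-80,2,-66,0,0,-21],[1,-120,3,-66,0,0,-28],[1,-150,4,-66,0,0,-35],[1,-180,5,-66,0,0,-42],[1,-205,6,-66,0,0,-49],[1,-230,7,-66,0,0,-56]]'|tail -1; python3 go.py 555.5 328 390 271
python3 - <<'E'
from meas import *
p,d=vision.capture("top"); W=cloud("top",d); save("t2",p)
for n,a in dict(timer=(.576,.028,.05,.03,.08),lid=(.5555,.328,.045,.088,.12)).items():
    b=blob(W,*a); print(n,len(b),rect(b) if len(b)>5 else 0,np.percentile(b[:,2],98) if len(b) else 0)
E
```

```text
gripper_force: 0.0
t 13.78 tcp [559.  258.7 389.2] yaw -121.5 j6 18.6 tilt 0.03 F [ 0.3 -0.6  0.8] w 86.9 gf 0.0
SHIFT [-39.2 -57.2  -0.8] TURNz -32.5
timer 585 (array([575.3,  25.4]), array([57.6, 57.6]), 0.7) 0.052432969670802534
lid 289 (array([550.4, 325.7]), array([42.8, 56.6]), 103.9) 0.1018301936913313
```

```bash
python3 -m creep '[[1,-8,-11,0,0,0,-7],[1,-16,-23,0,0,0,-14],[1,-24,-34,0,0,0,-21],[1,-32,-46,0,0,0,-28],[1,-39,-57,0,0,0,-32.5],[1,-39,-57,0,0,0,-32.5],[1,-39,-57,30,0,0,-32.5],[1,-39,-57,60,0,0,-32.5]]'|tail -1; python3 -m creep '[[1,0,0,0,0,0,0],[1,0,0,0,0,0,0],[1,0,0,0,0,0,0]]'|tail -1;python3 go.py 555.5 328 226 271;  python3 - <<'E'
from h import *
p,d=vision.capture("scene"); a=p[140:320,90:270]
save("honey1",cv2.resize(a,None,fx=2.5,fy=2.5))
E
```

```text
gripper_force: 0.0
gripper_force: 0.0
t 14.75 tcp [557.1 326.1 331.1] yaw -89.4 j6 45.9 tilt 0.13 F [-0.8 -0.2  1.8] w 87.1 gf 0.0
SHIFT [ -1.8  -1.9 105.1] TURNz -0.4
```

View pics/honey1.png

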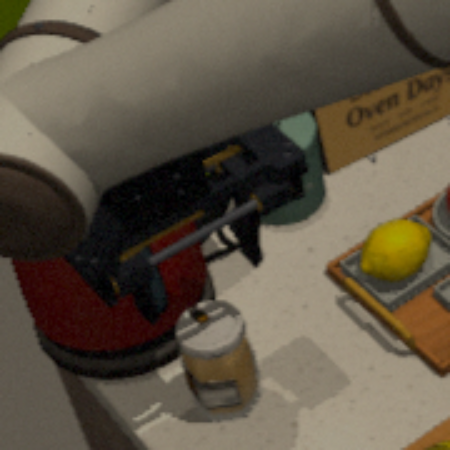

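The jar (crop px (215,355)) is centred between the fingers and the lemon lies in its dish. I lower in two steps and check the force in between.

```bash
python3 -m creep '[[1,-1,-2,15,0,0,0],[1,-1,-2,30,0,0,0],[1,-1,-2,45,0,0,0],[1,-1,-2,60,0,0,0],[1,-1,-2,60,0,0,0]]'|sed -n '2p;4p'; python3 -m creep '[[1,0,0,12,0,0,0],[1,0,0,24,0,0,0],[1,0,0,36,0,0,0],[1,0,0,43,0,0,0],[1,0,0,45,0,0,0],[1,0,0,45,0,0,0],[1,0,0,45,0,0,0]]'|sed -n '2p;4p'; python3 go.py 555.5 328 226 271
```

```text
tcp_pos: [0.5551, 0.3277, 0.2684]
wrist_force: [-0.8, -1.1, -0.4]
tcp_pos: [0.5556, 0.3283, 0.2247]
wrist_force: [-0.3, 0.2, -0.1]
t 15.8 tcp [555.6 328.3 224.7] yaw -89.4 j6 45.7 tilt 0.03 F [-0.3  0.2 -0.1] w 87.0 gf 0.0
SHIFT [-0.1  0.3 -1.3] TURNz -0.4
```

```bash
python3 -m creep '[[-1,0,0,0,0,0,0],[-1,0,0,0,0,0,0],[-1,0,0,0,0,0,0],[-1,0,0,0,0,0,0],[-1,0,0,0,0,0,0],[-1,0,0,0,0,0,0],[-1,0,0,0,0,0,0],[-1,0,0,0,0,0,0]]' | tail -3; python3 -m creep '[[-1,0,0,-5,0,0,0],[-1,0,0,-15,0,0,0],[-1,0,0,-30,0,0,0],[-1,0,0,-50,0,0,0],[-1,0,0,-70,0,0,0],[-1,0,0,-90,0,0,0],[-1,0,0,-100,0,0,0],[-1,0,0,-100,0,0,0]]' | tail -3; python3 go.py 578 -66 330 181.8
```

```text
wrist_force: [0.1, -0.5, 0.4]
gripper_width: 0.636
gripper_force: 30.0
wrist_force: [-0.1, 0.2, -3.7]
gripper_width: 0.635
gripper_force: 30.0
t 17.13 tcp [555.8 328.3 327.6] yaw -89.4 j6 45.7 tilt 0.32 F [-0.1  0.2 -3.7] w 55.3 gf 30.0
SHIFT [ 17.9 394.6  -3.7] TURNz 88.8
```

```bash
python3 -m creep '[[-1,0,8,-5,0,0,3],[-1,1,24,-10,0,0,8],[-1,2,48,-10,0,0,14],[-1,3,75,-10,0,0,20],[-1,5,105,-10,0,0,26],[-1,6,135,-10,0,0,32],[-1,8,165,-10,0,0,38],[-1,9,195,-10,0,0,44]]' | tail -2; python3 go.py 578.5 -66 336 181.8
```

```text
gripper_width: 0.634
gripper_force: 30.0
t 17.8 tcp [565.9 131.7 332.8] yaw -133.7 j6 17.3 tilt 0.18 F [ 1.6  0.4 -4.6] w 55.2 gf 30.0
SHIFT [145.7 134.3  -3.1] TURNz 44.5
```

```bash
python3 -m creep '[[-1,20,18,0,0,0,6],[-1,40,37,0,0,0,12],[-1,60,55,0,0,0,18],[-1,80,74,0,0,0,24],[-1,100,92,0,0,0,30],[-1,120,110,0,0,0,36],[-1,136,125,0,0,0,41],[-1,145.7,134.3,0,0,0,44.5]]' | tail -2; python3 -m creep '[[-1,0,0,0,0,0,0],[-1,0,0,0,0,0,0],[-1,0,0,0,0,0,0],[-1,0,0,0,0,0,0]]' | tail -1; python3 go.py 578.5 -66 260 181.8;  python3 - <<'E'
from meas import *
p,d=vision.capture("scene"); W=cloud("scene",d); a=p[80:260,220:400]
save("honey2",cv2.resize(a,None,fx=2.5,fy=2.5))
b=blob(W,.578,-.066,.065,.03,.06); print(len(b),rect(b))
p,d=vision.capture("top"); W=cloud("top",d); save("t3",p); b=blob(W,.578,-.066,.065,.035,.06); print(len(b),rect(b) if len(b)>5 else 0)
b=blob(np.load("top0.npy"),.578,-.066,.065,.035,.06); print(len(b),rect(b))
b=blob(np.load("scene0.npy"),.578,-.066,.065,.035,.06); print(len(b),rect(b))
E
```

```text
gripper_width: 0.632
gripper_force: 30.0
gripper_force: 30.0
t 18.8 tcp [580.  -63.7 333.9] yaw -177.8 j6 -7.4 tilt 0.06 F [ 0.1 -0.2 -4.5] w 55.0 gf 30.0
SHIFT [ 2.2  1.5 73.9] TURNz 0.4
592 (array([578.4, -64.9]), array([ 90.4, 123.9]), 92.6)
99 (array([583.3, -63.8]), array([ 79. , 126.7]), 104.5)
350 (array([578.5, -76. ]), array([ 86.9, 106.5]), 91.9)
474 (array([578.7, -74.7]), array([ 91.4, 110. ]), 91.6)
```

View pics/honey2.png

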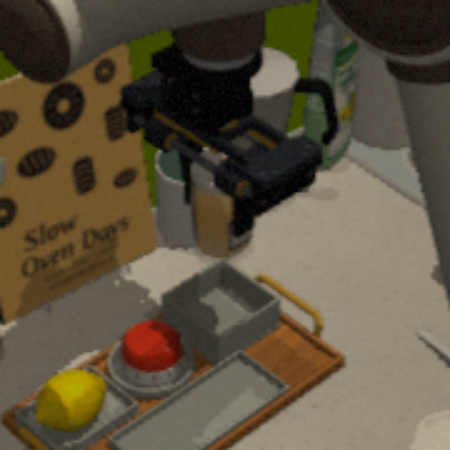

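The jar hangs upright above the cup (crop px (215,220)), with the timer and lemon settled in their dishes. Lowering now, watching the force.

```bash
python3 -m creep '[[-1,1,1,15,0,0,0],[-1,2,1,30,0,0,0],[-1,2,1,45,0,0,0],[-1,2,1,52,0,0,0],[-1,2,1,52,0,0,0],[-1,2,1,52,0,0,0],[-1,2,1,52,0,0,0]]' | tail -3; python3 go.py 578.5 -66 235 181.8
```

```text
wrist_force: [-0.4, -0.9, -5.1]
gripper_width: 0.633
gripper_force: 30.0
t 19.48 tcp [579.8 -66.2 283.6] yaw -177.8 j6 -7.2 tilt 0.12 F [-0.4 -0.9 -5.1] w 55.1 gf 30.0
SHIFT [-0.3  1.4 48.6] TURNz 0.4
```

```bash
python3 -m creep '[[-1,0,1,10,0,0,0],[-1,0,1,20,0,0,0],[-1,0,1,30,0,0,0],[-1,0,1,38,0,0,0],[-1,0,1,43,0,0,0],[-1,0,1,46,0,0,0],[-1,0,1,46,0,0,0],[-1,0,1,46,0,0,0]]' | tail -3; python3 go.py 578.5 -66 235 181.8
```

```text
wrist_force: [0.4, -0.6, -3.8]
gripper_width: 0.632
gripper_force: 30.0
t 20.15 tcp [578.5 -66.5 236.5] yaw -177.9 j6 -7.3 tilt 0.02 F [ 0.4 -0.6 -3.8] w 55.0 gf 30.0
SHIFT [-0.5 -0.   1.5] TURNz 0.3
```

```bash
python3 -m creep '[[-1,0,0,1,0,0,0],[-1,0,0,1.5,0,0,0],[-1,0,0,1.5,0,0,0],[1,0,0,1.5,0,0,0],[1,0,0,1.5,0,0,0],[1,0,0,1.5,0,0,0],[1,0,0,1.5,0,0,0],[1,0,0,1.5,0,0,0]]'|tail -3; python3 -m creep '[[1,0,0,1.5,0,0,0],[1,0,0,-15,0,0,0],[1,0,0,-40,0,0,0],[1,0,0,-75,0,0,0],[1,0,0,-95,0,0,0]]'|tail -3; python3 go.py 375 -207 330 79.7
```

```text
wrist_force: [-0.6, 0.1, -0.8]
gripper_width: 0.925
gripper_force: 0.0
wrist_force: [0.9, 0.1, 0.6]
gripper_width: 1.004
gripper_force: 0.0
t 21.23 tcp [578.9 -66.6 333.3] yaw -177.8 j6 -7.3 tilt 0.24 F [0.9 0.1 0.6] w 87.3 gf 0.0
SHIFT [132.6 209.1   2.5] TURNz 102.5
```

```bash
python3 go.py 375 -207 330 259.7 | tail -1; python3 -m creep '[[1,12,19,0,0,0,-7],[1,24,38,0,0,0,-14],[1,36,57,0,0,0,-21],[1,48,76,0,0,0,-28],[0,60,95,0,0,0,-35],[0,72,114,0,0,0,-42],[0,84,133,0,0,0,-49],[0,96,152,0,0,0,-56]]'|tail -2; python3 go.py 375 -207 280 259.7
python3 - <<'E'
from meas import *
p,d=vision.capture("top"); W=cloud("top",d); save("t4",p)
b=blob(W,.578,-.066,.06,.09,.13); print(len(b),rect(b) if len(b)>5 else 0, np.percentile(b[:,2],98) if len(b) else 0)
p,d=vision.capture("scene"); W=cloud("scene",d); save("s4",p)
b=blob(W,.578,-.066,.06,.09,.13); print(len(b),rect(b) if len(b)>5 else 0, np.percentile(b[:,2],98) if len(b) else 0)
b=blob(W,.576,.028,.05,.04,.1); print("timer",len(b),rect(b) if len(b)>5 else 0)
E
```

```text
SHIFT [132.6 209.1   2.5] TURNz -77.5
gripper_width: 0.778
gripper_force: 0.0
t 21.9 tcp [ 428.9 -168.6  330.1] yaw -121.5 j6 59.6 tilt 0.02 F [ 0.8  0.4 -0.1] w 67.7 gf 0.0
SHIFT [-25.9  60.9  50.1] TURNz -21.2
599 (array([576.4, -68.5]), array([55.4, 55.6]), 47.3) 0.11261797413167324
409 (array([577.3, -66. ]), array([55.7, 58. ]), 156.8) 0.11466384784928192
timer 373 (array([571.9,  19.7]), array([59.2, 77.2]), 59.9)
```

```bash
python3 -m creep '[[0,-7,16,12,0,0,-7],[0,-14,32,24,0,0,-14],[0,-26,50,36,0,0,-21],[0,-26,61,50,0,0,-21],[0,-26,61,50,0,0,-21],[0,-26,61,50,0,0,-21]]'|tail -2; python3 go.py 375 -207 184 259.7
python3 - <<'E'
from h import *
p,d=vision.capture("top"); b=p[220:360,340:480]
p,d=vision.capture("scene"); a=p[150:290,330:470]
save("spoon1",cv2.resize(np.hstack([a,b]),None,fx=2.8,fy=2.8))
E
```

```text
gripper_width: 0.502
gripper_force: 0.0
t 22.5 tcp [ 376.1 -206.2  279.9] yaw -101.0 j6 85.9 tilt 0.03 F [ 0.1  0.5 -0. ] w 43.6 gf 0.0
SHIFT [-0.9  0.9 95.9] TURNz -0.7
```

View pics/spoon1.png

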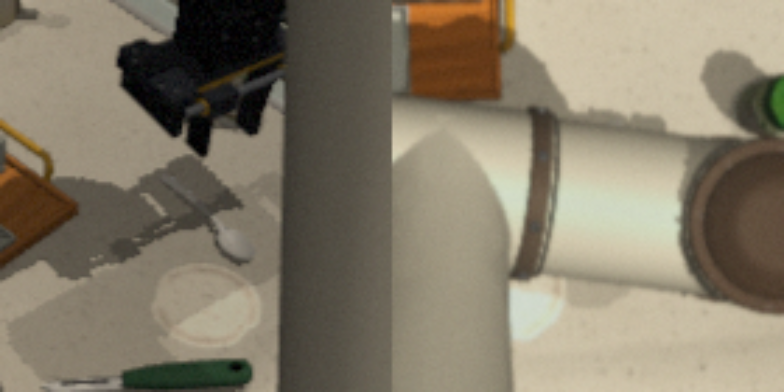

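The spoon (left crop px (205,210)) lies under the gripper, nearly in line with the pinch, and nothing is in the way. Descend and pinch.

```bash
python3 -m creep '[[0,-1,1,30,0,0,0],[0,-1,1,60,0,0,0],[0,-1,1,80,0,0,0],[0,-1,1,90,0,0,0],[0,-1,1,95,0,0,0],[0,-1,1,95,0,0,0],[0,-1,1,95,0,0,0]]'|sed -n '2p;4p'; python3 go.py 375 -207 183 259.7
```

```text
tcp_pos: [0.3755, -0.2068, 0.1856]
wrist_force: [0.3, 0.4, 0.3]
t 23.18 tcp [ 375.5 -206.8  185.6] yaw -100.8 j6 86.1 tilt 0.1 F [0.3 0.4 0.3] w 43.9 gf 0.0
SHIFT [-0.4  0.3  2.6] TURNz -0.5
```

```bash
python3 -m creep '[[0,0,0,1.5,0,0,0],[0,0,0,2.5,0,0,0],[-1,0,0,2.5,0,0,0],[-1,0,0,2.5,0,0,0],[-1,0,0,2.5,0,0,0],[-1,0,0,2.5,0,0,0],[-1,0,0,2.5,0,0,0],[-1,0,0,2.5,0,0,0]]'|tail -2; python3 -m creep '[[-1,0,0,0,0,0,0],[-1,0,0,0,0,0,0],[-1,0,0,0,0,0,0],[-1,0,0,0,0,0,0],[-1,0,0,0,0,0,0],[-1,0,0,0,0,0,0]]'|tail -3; python3 go.py 493 34 330 181.8
```

```text
gripper_width: 0.213
gripper_force: 29.9
wrist_force: [-0.9, 1.0, 4.3]
gripper_width: 0.218
gripper_force: 30.6
t 24.35 tcp [ 374.5 -206.9  182.6] yaw -100.9 j6 86.1 tilt 0.01 F [-0.9  1.   4.3] w 19.0 gf 30.6
SHIFT [  71.  -259.  -147.4] TURNz 77.3
```

```bash
python3 -m creep '[[-1,0,0,-15,0,0,0],[-1,0,0,-45,0,0,0],[-1,0,0,-80,0,0,0],[-1,0,0,-110,0,0,0],[-1,0,0,-135,0,0,6],[-1,8,-30,-137,0,0,12],[-1,16,-60,-137,0,0,18],[-1,24,-90,-137,0,0,24]]'|tail -2; python3 go.py 493 34 320 181.8
python3 - <<'E'
from meas import *
p,d=vision.capture("scene"); save("spoon2",cv2.resize(p[100:280,240:460],None,fx=2.5,fy=2.5))
W=np.load("top0.npy")
b=blob(W,.493,.034,.11,.016,.03); b=b[(abs(b[:,0]-.493)<.04)&(abs(b[:,1]-.034)<.095)]; print(len(b),rect(b))
E
```

```text
gripper_width: 0.213
gripper_force: 29.9
t 25.02 tcp [ 414.9 -122.4  320. ] yaw -125.3 j6 49.5 tilt 0.1 F [ 0.8 -0.7 -0.8] w 18.5 gf 29.9
SHIFT [ -26.7 -172.7    0.2] TURNz 52.9
266 (array([493.7,  32.2]), array([ 77.9, 179.4]), 90.4)
```

View pics/spoon2.png

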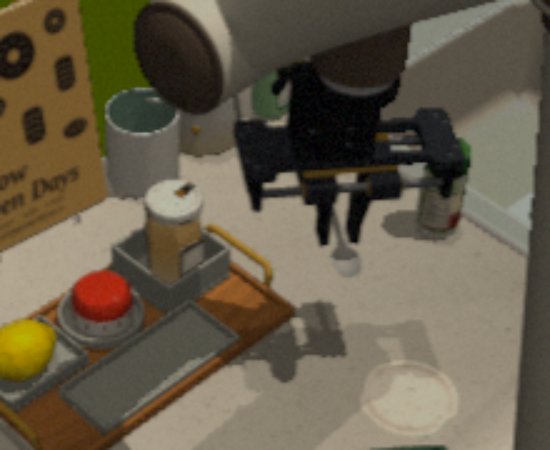

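The spoon is held in the fingertips (crop px (345,250)), and the honey stands in its cup at (175,230). Moving over the rest.

```bash
python3 -m creep '[[-1,-4,-24,0,0,0,7],[-1,-8,-48,0,0,0,14],[-1,-12,-72,0,0,0,21],[-1,-16,-96,0,0,0,28],[-1,-20,-120,0,0,0,35],[-1,-24,-144,0,0,0,42],[-1,-26,-165,0,0,0,49],[-1,-26.7,-172.7,0,0,0,52.9]]'|tail -2; python3 -m creep '[[-1,0,0,0,0,0,0],[-1,0,0,0,0,0,0],[-1,0,0,0,0,0,0]]'|tail -1; python3 go.py 493.5 33.5 194 181.8
python3 - <<'E'
from meas import *
p,d=vision.capture("scene"); W=cloud("scene",d); save("spoon3",cv2.resize(p[130:310,200:400],None,fx=2.5,fy=2.5))
b=blob(W,.493,.034,.1,.10,.155); print(len(b),rect(b) if len(b)>5 else 0)
E
```

```text
gripper_width: 0.218
gripper_force: 29.9
gripper_force: 29.9
t 25.98 tcp [491.3  33.4 319. ] yaw -177.7 j6 -20.5 tilt 0.08 F [-0.2  0.3 -0.1] w 19.2 gf 29.9
SHIFT [-1.00e-01 -2.30e+00  1.25e+02] TURNz 0.5
235 (array([487.8,  58.1]), array([38.9, 68.8]), 96.5)
```

View pics/spoon3.png

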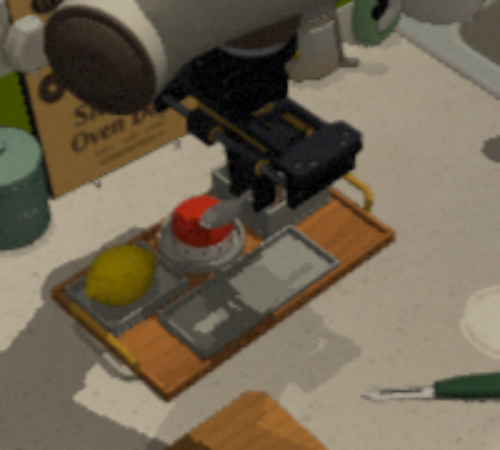

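The spoon lies along y above the rest (bowl crop px (225,210)). I lower it, then release with only a small opening.

```bash
python3 -m creep '[[-1,0,-2,30,0,0,0.5],[-1,0,-2,60,0,0,0.5],[-1,0,-2,90,0,0,0.5],[-1,0,-2,110,0,0,0.5],[-1,0,-2,120,0,0,0.5],[-1,0,-2,123,0,0,0.5],[-1,0,-2,123,0,0,0.5],[-1,0,-2,123,0,0,0.5]]'|tail -3; python3 go.py 493.5 33.5 192.6 181.8
```

```text
wrist_force: [0.5, 0.3, 0.3]
gripper_width: 0.213
gripper_force: 29.9
t 26.7 tcp [494.1  33.7 197.2] yaw -178.3 j6 -21.0 tilt 0.07 F [0.5 0.3 0.3] w 18.6 gf 29.9
SHIFT [0.1 0.6 4.6] TURNz -0.1
```

```bash
python3 -m creep '[[-1,0,0,2,0,0,0],[-1,0,0,4,0,0,0],[-1,0,0,4.5,0,0,0],[-1,0,0,4.5,0,0,0]]'|sed -n '2p;4p'; python3 -m creep '[[-0.43,0,0,0,0,0,0],[-0.43,0,0,0,0,0,0],[-0.43,0,0,0,0,0,0],[-0.43,0,0,0,0,0,0],[-0.43,0,0,-3,0,0,0],[-0.43,0,0,-15,0,0,0],[-0.43,0,0,-40,0,0,0],[-0.43,0,0,-80,0,0,0]]'|tail -3; python3 go.py 380 -120 330 181.8
```

```text
tcp_pos: [0.4939, 0.034, 0.1923]
wrist_force: [0.6, -0.5, -0.3]
wrist_force: [0.9, 0.9, -0.2]
gripper_width: 0.286
gripper_force: 0.0
t 27.7 tcp [492.7  33.6 270.1] yaw -178.3 j6 -21.0 tilt 0.5 F [ 0.9  0.9 -0.2] w 24.8 gf 0.0
SHIFT [150.4 117.6 -58.6] TURNz -0.1
```

```bash
python3 -m creep '[[-0.43,0,0,-40,0,0,0],[-0.43,0,0,-80,0,0,0],[-0.43,10,40,-90,0,0,0],[-0.43,20,80,-90,0,0,0],[-0.43,45,115,-90,0,0,0],[-0.43,75,145,-90,0,0,0],[-0.43,100,175,-90,0,0,0],[-0.43,120,210,-90,0,0,0]]'|sed -n '1,2p'; python3 -m creep '[[-0.43,0,40,0,0,0,0],[-0.43,0,80,0,0,0,0],[-0.43,0,100,0,0,0,0],[-0.43,0,100,0,0,0,0],[-0.43,0,100,0,0,0,0]]'|sed -n '1,4p'
python3 - <<'E'
from meas import *
for c in("top","scene"):
    p,d=vision.capture(c); W=cloud(c,d); save("end_"+c,p)
    for n,a in dict(honey=(.578,-.066,.045,.1,.13),timer=(.576,.028,.045,.03,.08),lemon=(.573,.122,.05,.03,.09),spice=(.452,-.33,.04,.09,.13),boardl=(.336,.254,.055,.045,.11)).items():
        b=blob(W,*a); print(c,n,len(b),rect(b)[:2] if len(b)>5 else 0,np.round(np.percentile(b[:,2],98),4) if len(b) else 0)
    q=blob(W,.493,.034,.1,.0135,.04); q=q[(abs(q[:,0]-.493)<.027)&(abs(q[:,1]-.034)<.078)]; print("spoon",len(q),rect(q) if len(q)>5 else 0,np.percentile(q[:,2],98))
a=cv2.imread("pics/end_top.png")[150:290,130:400]; b=cv2.imread("pics/end_scene.png")[150:290,180:380]
cv2.imwrite("pics/end.png",cv2.resize(np.hstack([a,b]),None,fx=1.7,fy=1.7))
E
```

```text
time_s: 28.37
tcp_pos: [0.2859, -0.0933, 0.3621]
time_s: 28.78
tcp_pos: [0.1867, -0.0956, 0.3624]
ee_rot: [[0.031, -0.999, 0.004], [-1.0, -0.031, 0.002], [-0.001, -0.004, -1.0]]
wrist_force: [0.3, -0.1, 0.5]
top honey 591 (array([577.1, -68.2]), array([54.8, 55.1])) 0.1121
top timer 587 (array([574.3,  26.3]), array([57.8, 58.5])) 0.0523
top lemon 639 (array([571.1, 126.6]), array([59.5, 62.7])) 0.0647
top spice 431 (array([ 452.5, -331.8]), array([44.4, 44.8])) 0.1085
top boardl 663 (array([335.9, 253.9]), array([59.9, 59.9])) 0.0782
spoon 176 (array([492.1,  40.7]), array([ 46.3, 137.2]), 82.5) 0.022540009867692
scene honey 346 (array([576.7, -66.2]), array([55.3, 56.1])) 0.1145
scene timer 450 (array([574.7,  28.9]), array([58.7, 59.1])) 0.0553
scene lemon 533 (array([569.5, 130.6]), array([58.1, 62.3])) 0.0674
scene spice 240 (array([ 453.1, -331.6]), array([47. , 47.1])) 0.1117
scene boardl 739 (array([333.7, 257.6]), array([55.9, 62. ])) 0.0796
spoon 253 (array([493.5,  34.1]), array([ 52.9, 155.6]), 90.1) 0.02236876383971807
```

View pics/end.png

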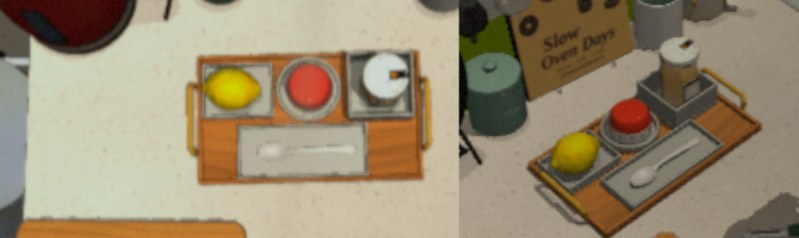

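All four items are in their dishes: lemon (232,90), timer (308,87), honey (384,80) and spoon (305,150). Their measured heights match resting on the floors, and the spice jar and board lemon haven't moved. Handing in.

```bash
python3 -c "
from station import r
print(r.finish_job())"
```

```text
the job is handed in; nothing more can be done
None
```

I handed the job in at about 29 s: the final pictures and measurements show the honey, timer, lemon and teaspoon resting in their dishes within tolerance and the spice jar and board lemon where they started; no verdict came back.

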